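# Put the washed cutlery away in its drawer boxes

### The job

Put the washed-up knife, fork, spoon and teaspoon away from the draining mat: lay each one flat in the bamboo box whose floor shows its own outline, the same way round as the outline. Lay the pieces down rather than dropping them from high up, and leave the pepper mill and the tumbler where they stand.

Things in the scene. Friction and masses are not known exactly. Their poses are not given: they have to be found in the camera images.
- knife: a table knife, 206 mm long: dark wooden handle 14 mm wide, 9 mm thick, and a straight steel blade 17 mm wide; about 60 g. Lies flat on the ribbed grey draining mat (6 mm thick). Origin: underside of the handle, a good place to grip across (along y), 30 mm short of the piece's middle; x points to the blade tip, z up. The handle runs from x = -73 to x = 22 mm, the blade tip ends at x = 133 mm.
- tray_knife: light bamboo box, fixed, open on top, the full-size outline of the table knife burnt dark into its floor. Outside 234 x 70 x 30 mm, walls 4 mm, inside 226 x 62 mm, floor 5 mm thick. Origin: centre of its underside; x along the box to the end where the outline's blade tip is. The outline is centred in the box. The four boxes stand side by side, 1 mm apart, on a 2 mm liner.
- fork: a table fork, 186 mm long: dark wooden handle 14 mm wide, 9 mm thick, and a steel head 25 mm wide with four tines; about 60 g. Lies flat on the ribbed grey draining mat (6 mm thick). Origin: underside of the handle, a good place to grip across (along y), 30 mm short of the piece's middle; x points to the head, z up. The handle runs from x = -63 to x = 26 mm, the head ends at x = 123 mm.
- tray_fork: light bamboo box, fixed, open on top, the full-size outline of the table fork burnt dark into its floor. Outside 214 x 70 x 30 mm, walls 4 mm, inside 206 x 62 mm, floor 5 mm thick. Origin: centre of its underside; x along the box to the end where the outline's head is. The outline is centred in the box. The four boxes stand side by side, 1 mm apart, on a 2 mm liner.
- spoon: a table spoon, 186 mm long: dark wooden handle 14 mm wide, 9 mm thick, and a steel bowl 36 mm wide; about 60 g. Lies flat on the ribbed grey draining mat (6 mm thick). Origin: underside of the handle, a good place to grip across (along y), 30 mm short of the piece's middle; x points to the head, z up. The handle runs from x = -63 to x = 26 mm, the head ends at x = 123 mm.
- tray_spoon: light bamboo box, fixed, open on top, the full-size outline of the table spoon burnt dark into its floor. Outside 214 x 70 x 30 mm, walls 4 mm, inside 206 x 62 mm, floor 5 mm thick. Origin: centre of its underside; x along the box to the end where the outline's head is. The outline is centred in the box. The four boxes stand side by side, 1 mm apart, on a 2 mm liner.
- teaspoon: a teaspoon, 140 mm long: dark wooden handle 12 mm wide, 9 mm thick, and a steel bowl 26 mm wide; about 35 g. Lies flat on the ribbed grey draining mat (6 mm thick). Origin: underside of the handle, a good place to grip across (along y), 30 mm short of the piece's middle; x points to the head, z up. The handle runs from x = -40 to x = 26 mm, the head ends at x = 100 mm.
- tray_teaspoon: light bamboo box, fixed, open on top, the full-size outline of the teaspoon burnt dark into its floor. Outside 168 x 70 x 30 mm, walls 4 mm, inside 160 x 62 mm, floor 5 mm thick. Origin: centre of its underside; x along the box to the end where the outline's head is. The outline is centred in the box. The four boxes stand side by side, 1 mm apart, on a 2 mm liner.
- pepper_mill: a dark wooden pepper mill, 58 mm across and 150 mm high, standing behind the work; origin: centre of its underside. Not to be disturbed.
- tumbler: a clear glass tumbler, 77 mm across and 89 mm high, standing behind the work; origin: centre of its underside. Not to be disturbed.

How it is judged:
At the end, for the whole second after the job is handed in: Each piece lies at rest, face up and level (0.15 rad) on the floor of the box with its own outline: its middle within 15 mm lengthwise and 26 mm sideways of the outline's, within 0.25 rad of the box's direction, its head (blade tip) at the end where the outline has it (x of knife in the frame of tray_knife between -0.045 and -0.015 m and y of knife in the frame of tray_knife between -0.026 and 0.026 m and z of knife in the frame of tray_knife below 0.012 m and angle between each of knife, fork, spoon, teaspoon's own z axis and vertical below 0.15 rad and angle between the x axis of knife and the x axis of tray_knife, either way round below 0.25 rad and linear speed of each of knife, fork, spoon, teaspoon below 0.02 m/s and angular speed of each of knife, fork, spoon, teaspoon below 0.2 rad/s and x of fork in the frame of tray_fork between -0.045 and -0.015 m and y of fork in the frame of tray_fork between -0.026 and 0.026 m and z of fork in the frame of tray_fork below 0.012 m and angle between the x axis of fork and the x axis of tray_fork, either way round below 0.25 rad and x of spoon in the frame of tray_spoon between -0.045 and -0.015 m and y of spoon in the frame of tray_spoon between -0.026 and 0.026 m and z of spoon in the frame of tray_spoon below 0.012 m and angle between the x axis of spoon and the x axis of tray_spoon, either way round below 0.25 rad and x of teaspoon in the frame of tray_teaspoon between -0.045 and -0.015 m and y of teaspoon in the frame of tray_teaspoon between -0.026 and 0.026 m and z of teaspoon in the frame of tray_teaspoon below 0.012 m and angle between the x axis of teaspoon and the x axis of tray_teaspoon, either way round below 0.25 rad); the robot touches nothing.
It fails at once if a piece of cutlery is let go more than 10 cm above the worktop ((height (world z) of knife above 0.1 m and contact force between the fingers and knife below 0.02 N) or (height (world z) of fork above 0.1 m and contact force between the fingers and fork below 0.02 N) or (height (world z) of spoon above 0.1 m and contact force between the fingers and spoon below 0.02 N) or (height (world z) of teaspoon above 0.1 m and contact force between the fingers and teaspoon below 0.02 N)).
It fails at once if the pepper mill or the tumbler is pushed more than 2 cm or tipped (distance of any of pepper_mill, tumbler from where it was at the start of the episode above 0.02 m or angle between any of pepper_mill, tumbler's own z axis and vertical above 0.3 rad).
It also fails if it takes over 104 s, if anything falls off the work surface, if the arm or the gripper's body presses on something with over 40 N, if the wrist force passes 120 N, or if a joint passes its speed limit or range.

### The arm

A 6-joint arm with a two-finger parallel gripper is mounted at the origin on a cart in front of the work surface, level with it; the furniture and walls round the work are solid. World frame = base frame: x ahead of the robot, y to its left, z up, the work surface at z = 0. Lengths are in m, angles in rad, forces in N, time in s.
With the tool pointing down it reaches from about 0.4 to 0.925 m from the base axis. Payload 12.5 kg.
Tool frame: the origin (TCP) lies at the very end of the fingers, on their centre line; the grasp point (between the pads) lies 19 mm behind it; z points along the fingers, y is the line along which they close (so a half turn about z gives the same grasp; the last joint's range is limited). The gripper opens to 95 mm and grips with 3 to 60 N. Pads are 20 mm wide; open, the fingers measure 119 mm over their backs; the gripper's body (75 mm by 180 mm) begins 59 mm behind the grasp point.
Start: joints at [-1.437, 0.491, 1.559, -0, 1.092, -0.106], TCP at [0.148, -0.607, 0.215] pointing down, gripper open.
Joint ranges: [-3.1, 3.1], [-0.84, 2.19], [0.05, 2.79], [-1.13, 4.28], [0.06, 2.93], [-2.69, 2.69]. Speed limits (rad/s): [2.22, 2.22, 2.79, 3.14, 3.14, 3.14].

### API

Orientations are given as [roll, pitch, yaw] about the fixed x, y, z axes, in that order (R = Rz(yaw) Ry(pitch) Rx(roll)).
In Python, from station import manip gives the robot as it stands. The module is installed in compiled form; this text tells all that it offers.
- The arm moves only by the shell command python3 -m creep 'ROWS' [FORCE]. ROWS is JSON, a list of rows, each an object of numbers: "x", "y", "z": the shift along the tool's x, y, z each as a share of 0.75 m, from -1 to 1; "ax", "ay", "az": the turn, a rotation vector about the tool's x, y, z each as a share of 180 degrees, from -1 to 1; "gripper": the closure, from -1 (fully open) to 1 (shut). A call has 1 to 20 rows; each row is the pose to reach, as a shift and turn from the pose commanded when the call began, along the tool's axes at that moment, turning the shorter way round; what a row does not reach only later rows make up. A row lasts 1/8 s, in which the tool goes at most 62.5 mm and 10.7 degrees, less where a joint would pass 70% of its speed; a pose out of reach is approached as far as the arm can. A call with a number of a shift or a turn outside -1 to 1 is refused whole. A call with a gripper value outside its range is refused whole. The fingers move at their own pace and stop on an object; FORCE is the grip in N (left out, the last holds). Time passes only in rows, so rows that repeat a pose let the fingers close. It gives the time, the measured TCP pose, the force, the opening and the grip force at its end, in the units of the state.
- manip.get_obs(): the state, without advancing time (a new reading comes with each control period).
- manip.capture(name): name is "scene" or "top" or "wrist"; returns a dict with "img" (480x640x3 uint8, blue, green, red), "fx", "fy", "cx", "cy" (pixels), "k1" (the pictures are not rectified: a ray, as slopes to the right and down, at radius r is drawn at 1 + k1 r^2 times it, then the intrinsics apply), "xyz" and "orientation" of the camera in the world; the wrist camera has in their place "mount" (4x4, takes a point from camera to tool coordinates, whose origin is the TCP and whose axes are the flange's). Camera axes: x right, y down, z forward; pixel columns grow to the right and rows downward; lengths in m; the calibration is good to about 2 mm. A picture is of the moment at which its call begins: read the wrist's pose just before it. There is no depth.
- manip.close_job(): hands the job in; it is judged then, once.
The state is a dict: "clock": time; "joint_pos": joint angles; "joint_vel": joint speeds; "tau": joint torques, N m; "ee_pos": TCP position; "orientation": TCP orientation; "ft_force": force on the tool from outside, world axes, zero at the start; "ft_torque": the same for the moment, N m; "grip_width": finger opening in m; "grip_force": force on a finger pad.
Only numpy, scipy, OpenCV 4.12 (cv2) and the standard library are available. Lean on these libraries where they do the work, as an engineer would, in place of code of your own. Each camera call takes 0.05 s, during which the arm holds its last target. There are 200 camera calls.

## Working session

There is one attempt and no reset: what is moved stays moved. The work goes in short steps, Python scripts to look and compute and a shell command to move; the robot and the scene stay as the last step left them, time stands still between calls to the robot, and variables do not carry over. Pictures are saved under pics/ and viewed, at most 14 in all, crops included, and the job is handed in when it is done.

```bash
mkdir -p pics
python3 - <<'E'
from station import manip
import cv2
for n in("top","scene"):
    c=manip.capture(n); cv2.imwrite(f"pics/{n}0.png",c["img"]); print({k:v for k,v in c.items() if k!="img"})
print(manip.get_obs())
E
```

```text
{'fx': 594.9802709083443, 'fy': 594.9802709083443, 'cx': 323.2543508467906, 'cy': 235.54636830735467, 'k1': -0.08608418844575193, 'xyz': array([ 0.41545857, -0.01689468,  1.16887709]), 'orientation': array([-2.99260477, -0.01088351, -1.58204566])}
{'fx': 517.7185272266682, 'fy': 517.7185272266682, 'cx': 319.07432541261073, 'cy': 239.0324155966498, 'k1': -0.04589542986350495, 'xyz': array([0.00440327, 0.77001073, 0.57033045]), 'orientation': array([-2.05830409,  0.01400685, -2.5143335 ])}
{'clock': 0.1, 'joint_pos': array([-1.43658357e+00,  4.91503071e-01,  1.55941600e+00, -1.60686125e-05,
        1.09169871e+00, -1.05582699e-01]), 'joint_vel': array([ 0.00010365, -0.00067207, -0.00137129,  0.0003341 , -0.00240461,
        0.00031329]), 'tau': array([ 2.33507162e-03, -6.13623261e+01, -2.58606756e+01,  6.94225612e-02,
        4.70062438e-02, -5.97930307e-05]), 'ee_pos': array([ 0.14843801, -0.6068819 ,  0.21410836]), 'orientation': array([-3.14057173e+00, -9.38621781e-05,  2.39802824e-01]), 'ft_force': array([0.12357821, 0.3121365 , 0.23067707]), 'ft_torque': array([ 0.00029615,  0.02696544, -0.04837832]), 'grip_force': 0.0, 'grip_width': 0.09458044448295584}
```

View pics/top0.png

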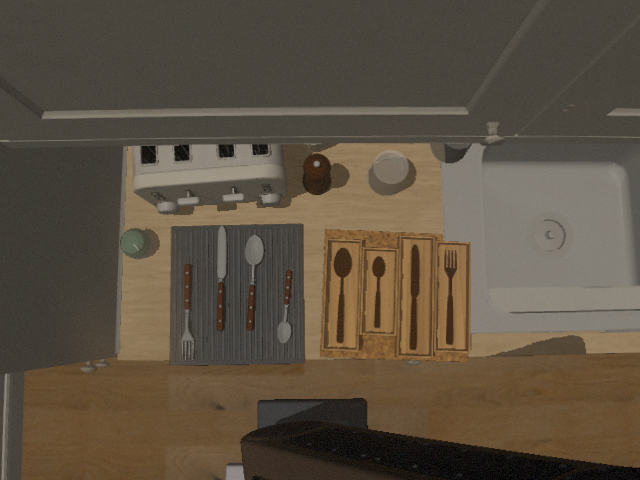

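View pics/scene0.png

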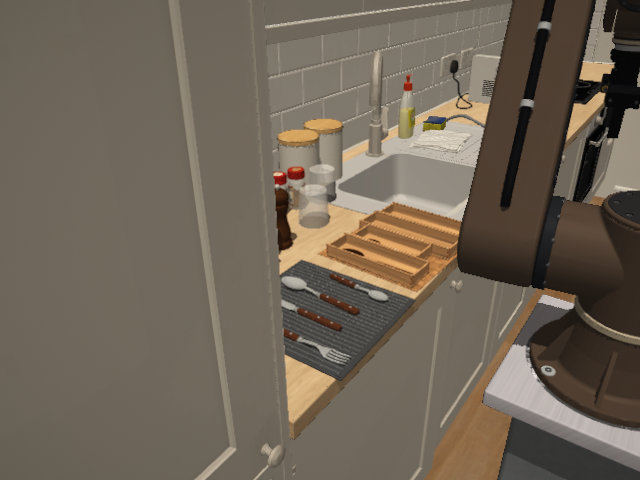

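The top view shows the mat pieces: fork (187,310, tines down), knife (221,275, tip up), spoon (253,285, bowl up) and teaspoon (287,305, bowl down). The boxes, left to right, are spoon (342), teaspoon (379), knife (415) and fork (452), all with heads up. The mill (317,170) and the tumbler (390,170) stand behind, under a wall cabinet.

```bash
cat > h.py <<'E'
import numpy as np, cv2
from scipy.spatial.transform import Rotation as R
def cast(px,c,z,pose=None):
    K=np.array([[c["fx"],0,c["cx"]],[0,c["fy"],c["cy"]],[0,0,1]])
    p=cv2.undistortPoints(np.float64(px).reshape(-1,1,2),K,np.array([c["k1"],0,0,0,0])).reshape(-1,2)
    d=np.c_[p,np.ones(len(p))]
    if pose is None: o=np.array(c["xyz"]); M=R.from_euler("xyz",c["orientation"]).as_matrix()
    else:
        T=R.from_euler("xyz",pose[1]).as_matrix(); m=np.array(c["mount"]); M=T@m[:3,:3]; o=np.array(pose[0])+T@m[:3,3]
    d=d@M.T
    return o+d*((z-o[2])/d[:,2])[:,None]
def axis(pts):
    m=pts.mean(0); _,_,v=np.linalg.svd(pts-m); a=v[0]*np.sign(v[0][0]); s=(pts-m)@a
    return m,a,s.min(),s.max()
E
python3 - <<'E'
from h import *; from station import manip
c=manip.capture("top"); im=c["img"].astype(int)
b,g,r=im[...,0],im[...,1],im[...,2]
mat=np.zeros(b.shape,bool); mat[226:363,173:302]=1
def comps(mask,mn,z):
    n,l,s,_=cv2.connectedComponentsWithStats(mask.astype(np.uint8),connectivity=8)
    for i in range(1,n):
        if s[i,4]>=mn:
            yy,xx=np.where(l==i); P=cast(np.c_[xx,yy],c,z)[:,:2]; m,a,lo,hi=axis(P)
            print(s[i],"mid",(m+a*(lo+hi)/2).round(4),"len",round(hi-lo,3),"ang",np.degrees(np.arctan2(a[1],a[0])).round(1),"ends",(m+a*lo).round(3),(m+a*hi).round(3))
print("handles");comps(mat&(r-b>25),30,.015)
print("heads");comps(mat&(g>115)&(r-b<25),30,.011)
print("outlines")
tr=np.zeros(b.shape,bool); tr[243:352,328:466]=1
comps(tr&(r<90),100,.007)
print("mat px",im[300,200],im[300,270],"bamboo",im[300,355],im[300,342])
for p in((325,230),(470,358),(323,357)): print(cast([p],c,.032)[0].round(3))
for p in((210,205),(317,190),(390,192),(172,225),(302,363)): print(cast([p],c,.0)[0].round(3))
E
```

```text
handles
[184 264   7  45 239] mid [0.4922 0.235 ] len 0.086 ang 1.3 ends [0.449 0.234] [0.535 0.236]
[284 271   8  33 150] mid [0.4885 0.0399] len 0.063 ang -5.2 ends [0.457 0.043] [0.52  0.037]
[217 282   7  49 244] mid [0.4531 0.17  ] len 0.092 ang -0.6 ends [0.407 0.17 ] [0.499 0.17 ]
[247 285   7  46 233] mid [0.4498 0.1109] len 0.087 ang -2.5 ends [0.407 0.113] [0.493 0.109]
heads
[218 226   7  52 270] mid [0.5597 0.1692] len 0.101 ang -0.1 ends [0.509 0.169] [0.61  0.169]
[252 237  11  23 134] mid [0.5655 0.0983] len 0.044 ang 9.1 ends [0.544 0.095] [0.587 0.102]
[284 324   6  11  36] mid [0.4075 0.0428] len 0.019 ang -9.1 ends [0.398 0.044] [0.417 0.041]
outlines
[328 243   3  60 116] mid [ 0.5169 -0.0409] len 0.116 ang -2.0 ends [ 0.459 -0.039] [ 0.575 -0.043]
[410 245   9 105 700] mid [ 0.4677 -0.2075] len 0.203 ang -3.0 ends [ 0.366 -0.202] [ 0.569 -0.213]
[334 248  18  95 728] mid [ 0.4731 -0.0652] len 0.183 ang -2.9 ends [ 0.382 -0.06 ] [ 0.565 -0.07 ]
[445 251  12  94 511] mid [ 0.4657 -0.2781] len 0.182 ang -3.3 ends [ 0.375 -0.273] [ 0.556 -0.283]
[372 257  13  71 403] mid [ 0.4778 -0.1364] len 0.137 ang -2.9 ends [ 0.409 -0.133] [ 0.546 -0.14 ]
mat px [62 66 67] [64 64 67] bamboo [ 71 113 149] [20 40 62]
[ 0.597 -0.035  0.032]
[ 0.349 -0.307  0.032]
[ 0.355 -0.028  0.032]
[0.655 0.195 0.   ]
[ 0.683 -0.02   0.   ]
[ 0.678 -0.167  0.   ]
[0.615 0.27  0.   ]
[0.342 0.012 0.   ]
```

```bash
cat >> h.py <<'E'
def rel(obs,*targets):
    T=R.from_euler("xyz",obs["orientation"]); yaw=obs["orientation"][2]
    for x,y,z,deg in targets:
        d=T.inv().apply(np.array([x,y,z])-obs["ee_pos"])/.75
        a=-(np.radians(deg)-yaw)/np.pi; a=(a+1)%2-1
        print(f'"x":{d[0]:.4f},"y":{d[1]:.4f},"z":{d[2]:.4f},"az":{a:.4f}')
E
cat > go.py <<'E'
import sys,json; from h import *; from station import manip
o=manip.get_obs(); print(o["ee_pos"].round(4),np.degrees(o["orientation"]).round(2),round(o["grip_width"],4)); rel(o,*json.loads(sys.argv[1]))
E
python3 go.py '[[0.45,-0.3,0.2,0],[0.476,0.11,0.2,-3]]'
```

```text
[ 0.1484 -0.6069  0.2142] [-1.7995e+02 -1.0000e-02  1.3740e+01] 0.0953
"x":0.4877,"y":-0.3021,"z":0.0192,"az":0.0763
"x":0.6512,"y":-0.8248,"z":0.0197,"az":0.0930
```

```bash
python3 -m creep '[{"x":0.4877,"y":-0.3021,"z":0.0192,"az":0.0763,"gripper":0.15},{"x":0.4877,"y":-0.3021,"z":0.0192,"az":0.0763,"gripper":0.15},{"x":0.4877,"y":-0.3021,"z":0.0192,"az":0.0763,"gripper":0.15},{"x":0.4877,"y":-0.3021,"z":0.0192,"az":0.0763,"gripper":0.15},{"x":0.4877,"y":-0.3021,"z":0.0192,"az":0.0763,"gripper":0.15},{"x":0.4877,"y":-0.3021,"z":0.0192,"az":0.0763,"gripper":0.15},{"x":0.4877,"y":-0.3021,"z":0.0192,"az":0.0763,"gripper":0.15},{"x":0.6512,"y":-0.8248,"z":0.0197,"az":0.093,"gripper":0.15},{"x":0.6512,"y":-0.8248,"z":0.0197,"az":0.093,"gripper":0.15},{"x":0.6512,"y":-0.8248,"z":0.0197,"az":0.093,"gripper":0.15},{"x":0.6512,"y":-0.8248,"z":0.0197,"az":0.093,"gripper":0.15},{"x":0.6512,"y":-0.8248,"z":0.0197,"az":0.093,"gripper":0.15},{"x":0.6512,"y":-0.8248,"z":0.0197,"az":0.093,"gripper":0.15},{"x":0.6512,"y":-0.8248,"z":0.0197,"az":0.093,"gripper":0.15},{"x":0.6512,"y":-0.8248,"z":0.0197,"az":0.093,"gripper":0.15},{"x":0.6512,"y":-0.8248,"z":0.0197,"az":0.093,"gripper":0.15},{"x":0.6512,"y":-0.8248,"z":0.0197,"az":0.093,"gripper":0.15}]' 30
python3 - <<'E'
from h import *; from station import manip
o=manip.get_obs(); c=manip.capture("wrist"); cv2.imwrite("pics/w1.png",c["img"])
print(o["ee_pos"],np.degrees(o["orientation"]),o["grip_width"]); print(np.array(c["mount"]).round(3))
rel(o,(.476,.1097,.1,-3),(.476,.1097,.008,-3))
E
```

```text
[ 0.14844941 -0.60693843  0.21419498] [-1.79953214e+02 -6.98176428e-03  1.37370214e+01] 0.09526679265660334
[[ 0.001 -0.972 -0.234  0.065]
 [ 1.     0.001  0.001 -0.   ]
 [-0.    -0.234  0.972 -0.169]
 [ 0.     0.     0.     1.   ]]
"x":0.6511,"y":-0.8244,"z":0.1530,"az":0.0930
"x":0.6511,"y":-0.8243,"z":0.2757,"az":0.0930$[0]: bad value
```

View pics/w1.png

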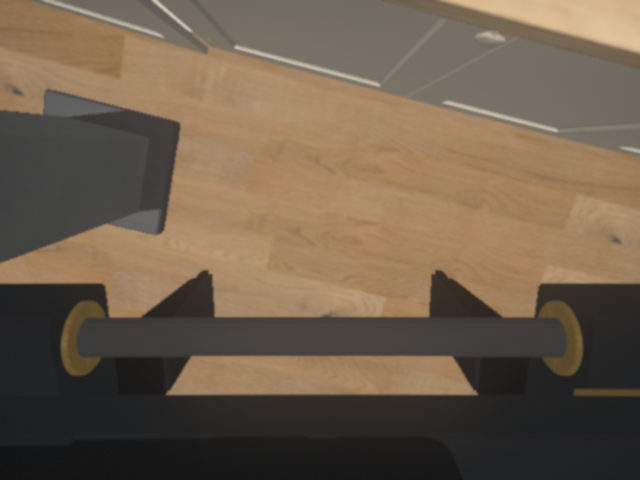

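The wrist camera still shows only the floor and the cart. The call was refused, probably because the rows need every key, so I'll resend with all of them.

```bash
python3 -m creep '[{"x":0.4877,"y":-0.3021,"z":0.0192,"ax":0,"ay":0,"az":0.0763,"gripper":0.15},{"x":0.4877,"y":-0.3021,"z":0.0192,"ax":0,"ay":0,"az":0.0763,"gripper":0.15},{"x":0.4877,"y":-0.3021,"z":0.0192,"ax":0,"ay":0,"az":0.0763,"gripper":0.15},{"x":0.4877,"y":-0.3021,"z":0.0192,"ax":0,"ay":0,"az":0.0763,"gripper":0.15},{"x":0.4877,"y":-0.3021,"z":0.0192,"ax":0,"ay":0,"az":0.0763,"gripper":0.15},{"x":0.4877,"y":-0.3021,"z":0.0192,"ax":0,"ay":0,"az":0.0763,"gripper":0.15},{"x":0.4877,"y":-0.3021,"z":0.0192,"ax":0,"ay":0,"az":0.0763,"gripper":0.15}]' 30; python3 go.py '[[0.476,0.11,0.2,-3]]'
```

```text
clock: 1.08
ee_pos: [0.4512, -0.2984, 0.2002]
orientation: [3.141, -0.0, 0.001]
ft_force: [-0.4, -1.2, -0.3]
grip_width: 0.0404
grip_force: 0.0
[ 0.4512 -0.2984  0.2002] [ 1.7999e+02 -1.0000e-02  3.0000e-02] 0.0404
"x":0.0333,"y":-0.5445,"z":0.0002,"az":0.0168
```

```bash
python3 -m creep '[{"x":0.0333,"y":-0.5445,"z":0,"ax":0,"ay":0,"az":0.0168,"gripper":0.15},{"x":0.0333,"y":-0.5445,"z":0,"ax":0,"ay":0,"az":0.0168,"gripper":0.15},{"x":0.0333,"y":-0.5445,"z":0,"ax":0,"ay":0,"az":0.0168,"gripper":0.15},{"x":0.0333,"y":-0.5445,"z":0,"ax":0,"ay":0,"az":0.0168,"gripper":0.15},{"x":0.0333,"y":-0.5445,"z":0,"ax":0,"ay":0,"az":0.0168,"gripper":0.15},{"x":0.0333,"y":-0.5445,"z":0,"ax":0,"ay":0,"az":0.0168,"gripper":0.15},{"x":0.0333,"y":-0.5445,"z":0,"ax":0,"ay":0,"az":0.0168,"gripper":0.15},{"x":0.0333,"y":-0.5445,"z":0,"ax":0,"ay":0,"az":0.0168,"gripper":0.15},{"x":0.0333,"y":-0.5445,"z":0,"ax":0,"ay":0,"az":0.0168,"gripper":0.15}]' 30
python3 - <<'E'
from h import *; from station import manip
o=manip.get_obs(); c=manip.capture("wrist"); cv2.imwrite("pics/w2.png",c["img"])
im=c["img"].astype(int); m=(im[...,2]-im[...,0]>25)
n,l,s,_=cv2.connectedComponentsWithStats(m.astype(np.uint8))
for i in range(1,n):
    if s[i,4]>500:
        yy,xx=np.where(l==i); P=cast(np.c_[xx,yy],c,.015,(o["ee_pos"],o["orientation"]))[:,:2]; q,a,lo,hi=axis(P)
        print(s[i],(q+a*(lo+hi)/2).round(4),round(hi-lo,3),np.degrees(np.arctan2(a[1],a[0])).round(1))
rel(o,(.476,.1097,.1,-3),(.476,.1097,.008,-3))
E
```

```text
clock: 2.2
ee_pos: [0.4748, 0.1078, 0.2001]
orientation: [3.141, 0.0, -0.052]
ft_force: [-0.3, -0.7, 0.2]
grip_width: 0.0407
grip_force: 0.0Traceback (most recent call last):
  File "<stdin>", line 7, in <module>
  File "h.py", line 13, in axis
    m=pts.mean(0); _,_,v=np.linalg.svd(pts-m); a=v[0]*np.sign(v[0][0]); s=(pts-m)@a
                         ~~~~~~~~~~~~~^^^^^^^
    u, s, vh = gufunc(a, signature=signature)
               ~~~~~~^^^^^^^^^^^^^^^^^^^^^^^^
numpy._core._exceptions._ArrayMemoryError: Unable to allocate 88.2 GiB for an array with shape (108829, 108829) and data type float64
```

View pics/w2.png

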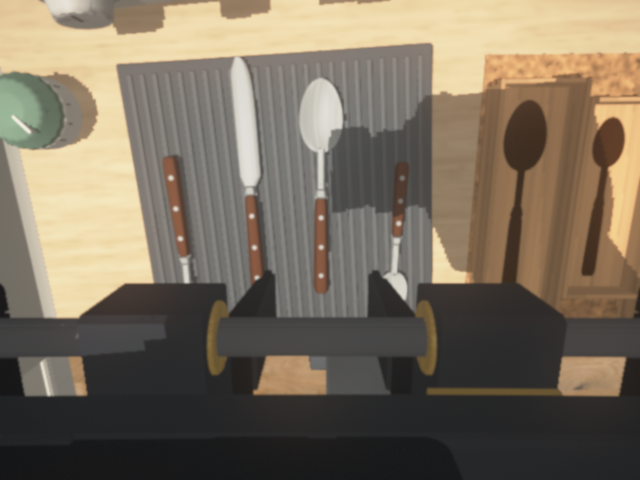

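The wrist view shows all four handles: fork (175,205), knife (254,238), spoon (321,245) and teaspoon (401,200). The spoon is centred between the fingers. I'll measure all of them from this picture.

```bash
sed -i 's/np.linalg.svd(pts-m)/np.linalg.svd(pts-m,full_matrices=False)/' h.py
python3 - <<'E'
from h import *; from station import manip
o=manip.get_obs(); c=manip.capture("wrist")
im=c["img"].astype(int); m=(im[...,2]-im[...,0]>25); m[:,:150]=0; m[:,425:]=0; m[:150]=0; m[295:]=0
n,l,s,_=cv2.connectedComponentsWithStats(m.astype(np.uint8))
for i in range(1,n):
    if s[i,4]>300:
        yy,xx=np.where(l==i); P=cast(np.c_[xx,yy],c,.015,(o["ee_pos"],o["orientation"]))[:,:2]; q,a,lo,hi=axis(P)
        print(s[i],(q+a*(lo+hi)/2).round(4),round(hi-lo,3),np.degrees(np.arctan2(a[1],a[0])).round(1),(q+a*lo).round(3),(q+a*hi).round(3))
rel(o,(.476,.1097,.1,-3),(.476,.1097,.008,-3))
E
```

```text
[ 162  157   27  100 1383] [0.4914 0.2332] 0.087 0.9 [0.448 0.232] [0.535 0.234]
[391 163  16  74 677] [0.488  0.0397] 0.064 -5.4 [0.456 0.043] [0.52  0.037]
[ 245  196   18   89 1024] [0.4584 0.1691] 0.08 -0.9 [0.418 0.17 ] [0.499 0.168]
[ 313  199   15   95 1175] [0.4495 0.1103] 0.086 -3.0 [0.406 0.113] [0.493 0.108]
"x":0.0014,"y":-0.0031,"z":0.1335,"az":-0.0003
"x":0.0014,"y":-0.0031,"z":0.2562,"az":-0.0003
```

```bash
python3 -m creep '[{"x":0.0014,"y":-0.0031,"z":0.08,"ax":0,"ay":0,"az":0,"gripper":0.15},{"x":0.0014,"y":-0.0031,"z":0.16,"ax":0,"ay":0,"az":0,"gripper":0.15},{"x":0.0014,"y":-0.0031,"z":0.22,"ax":0,"ay":0,"az":0,"gripper":0.15},{"x":0.0014,"y":-0.0031,"z":0.256,"ax":0,"ay":0,"az":0,"gripper":0.15},{"x":0.0014,"y":-0.0031,"z":0.256,"ax":0,"ay":0,"az":0,"gripper":0.15},{"x":0.0014,"y":-0.0031,"z":0.256,"ax":0,"ay":0,"az":0,"gripper":1},{"x":0.0014,"y":-0.0031,"z":0.256,"ax":0,"ay":0,"az":0,"gripper":1},{"x":0.0014,"y":-0.0031,"z":0.256,"ax":0,"ay":0,"az":0,"gripper":1},{"x":0.0014,"y":-0.0031,"z":0.256,"ax":0,"ay":0,"az":0,"gripper":1}]' 30; python3 go.py '[[0.476,0.11,0.085,-3],[0.4511,-0.0640,0.085,-3],[0.4511,-0.0640,0.0095,-3]]'
```

```text
clock: 3.42
ee_pos: [0.4762, 0.1104, 0.0084]
orientation: [3.141, -0.0, -0.053]
ft_force: [-0.5, -1.7, 1.7]
grip_width: 0.0138
grip_force: 30.0
[0.4762 0.1104 0.0084] [ 1.7999e+02 -2.0000e-02 -3.0200e+00] 0.0138
"x":-0.0002,"y":0.0005,"z":-0.1022,"az":-0.0001
"x":-0.0211,"y":0.2339,"z":-0.1021,"az":-0.0001
"x":-0.0212,"y":0.2339,"z":-0.0015,"az":-0.0001
```

```bash
python3 -m creep '[{"x":0,"y":0,"z":-0.05,"ax":0,"ay":0,"az":0,"gripper":1},{"x":0,"y":0,"z":-0.102,"ax":0,"ay":0,"az":0,"gripper":1},{"x":0,"y":0,"z":-0.102,"ax":0,"ay":0,"az":0,"gripper":1},{"x":-0.005,"y":0.05,"z":-0.102,"ax":0,"ay":0,"az":0,"gripper":1},{"x":-0.01,"y":0.11,"z":-0.102,"ax":0,"ay":0,"az":0,"gripper":1},{"x":-0.016,"y":0.18,"z":-0.102,"ax":0,"ay":0,"az":0,"gripper":1},{"x":-0.0212,"y":0.2339,"z":-0.102,"ax":0,"ay":0,"az":0,"gripper":1},{"x":-0.0212,"y":0.2339,"z":-0.102,"ax":0,"ay":0,"az":0,"gripper":1},{"x":-0.0212,"y":0.2339,"z":-0.102,"ax":0,"ay":0,"az":0,"gripper":1}]' 30
python3 - <<'E'
from h import *; from station import manip
c=manip.capture("scene"); cv2.imwrite("pics/s1.png",c["img"][150:400,220:520])
E
python3 go.py '[[0.4511,-0.0640,0.0095,-3]]'
```

```text
clock: 4.55
ee_pos: [0.4506, -0.0635, 0.0841]
orientation: [-3.141, 0.001, -0.053]
ft_force: [0.7, 0.2, -0.2]
grip_width: 0.0135
grip_force: 30.0
[ 0.4508 -0.0631  0.0843] [-1.7999e+02  5.0000e-02 -2.9900e+00] 0.0135
"x":0.0006,"y":0.0011,"z":0.0997,"az":0.0001
```

View pics/s1.png

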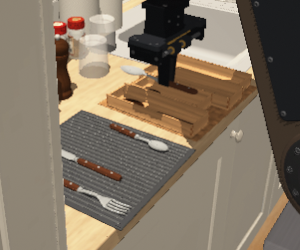

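```bash
python3 -m creep '[{"x":0.0006,"y":0.0011,"z":0.04,"ax":0,"ay":0,"az":0,"gripper":1},{"x":0.0006,"y":0.0011,"z":0.08,"ax":0,"ay":0,"az":0,"gripper":1},{"x":0.0006,"y":0.0011,"z":0.0997,"ax":0,"ay":0,"az":0,"gripper":1},{"x":0.0006,"y":0.0011,"z":0.0997,"ax":0,"ay":0,"az":0,"gripper":1},{"x":0.0006,"y":0.0011,"z":0.0997,"ax":0,"ay":0,"az":0,"gripper":0.5},{"x":0.0006,"y":0.0011,"z":0.0997,"ax":0,"ay":0,"az":0,"gripper":0.5},{"x":0.0006,"y":0.0011,"z":0.05,"ax":0,"ay":0,"az":0,"gripper":0.5},{"x":0.0006,"y":0.0011,"z":0,"ax":0,"ay":0,"az":0,"gripper":0.5},{"x":0.0006,"y":0.0011,"z":0,"ax":0,"ay":0,"az":0,"gripper":0.15}]' 30; python3 go.py '[[0.485,0.1695,0.085,-0.7],[0.485,0.1695,0.008,-0.7]]'
```

```text
clock: 5.72
ee_pos: [0.4525, -0.0649, 0.087]
orientation: [3.14, -0.005, -0.052]
ft_force: [-0.2, 0.9, -0.6]
grip_width: 0.0291
grip_force: 0.0
[ 0.4525 -0.0649  0.087 ] [179.93  -0.29  -3.01] 0.0291
"x":0.0269,"y":-0.3144,"z":0.0025,"az":-0.0128
"x":0.0264,"y":-0.3145,"z":0.1051,"az":-0.0128
```

```bash
python3 -m creep '[{"x":0.006,"y":-0.07,"z":0,"ax":0,"ay":0,"az":-0.0128,"gripper":0.15},{"x":0.0128,"y":-0.15,"z":0,"ax":0,"ay":0,"az":-0.0128,"gripper":0.15},{"x":0.02,"y":-0.23,"z":0,"ax":0,"ay":0,"az":-0.0128,"gripper":0.15},{"x":0.0285,"y":-0.313,"z":0,"ax":0,"ay":0,"az":-0.0128,"gripper":0.15},{"x":0.0285,"y":-0.313,"z":0,"ax":0,"ay":0,"az":-0.0128,"gripper":0.15},{"x":0.0285,"y":-0.313,"z":0,"ax":0,"ay":0,"az":-0.0128,"gripper":0.15},{"x":0.0285,"y":-0.313,"z":0,"ax":0,"ay":0,"az":-0.0128,"gripper":0.15}]' 30
python3 go.py '[[0.485,0.1695,0.008,-0.7]]'
python3 - <<'E'
from h import *; from station import manip
c=manip.capture("top"); cv2.imwrite("pics/t2.png",cv2.resize(c["img"][210:380,160:480],None,fx=2,fy=2))
E
```

```text
clock: 6.6
ee_pos: [0.4849, 0.1673, 0.0844]
orientation: [3.141, 0.001, -0.014]
ft_force: [0.5, 0.3, -0.6]
grip_width: 0.0404
grip_force: 0.0
[0.4849 0.1673 0.0844] [ 1.7998e+02  4.0000e-02 -8.1000e-01] 0.0404
"x":0.0002,"y":-0.0029,"z":0.1019,"az":-0.0006
```

View pics/t2.png

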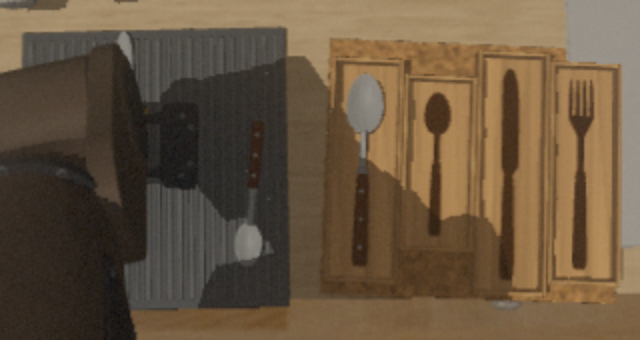

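The spoon lies on its outline in its box (crop pixels 365,100 to 360,260). Next is the knife.

```bash
python3 -m creep '[{"x":0,"y":-0.002,"z":0.06,"ax":0,"ay":0,"az":0,"gripper":0.15},{"x":0,"y":-0.002,"z":0.1018,"ax":0,"ay":0,"az":0,"gripper":0.15},{"x":0,"y":-0.002,"z":0.1018,"ax":0,"ay":0,"az":0,"gripper":0.15},{"x":0,"y":-0.002,"z":0.1018,"ax":0,"ay":0,"az":0,"gripper":1},{"x":0,"y":-0.002,"z":0.1018,"ax":0,"ay":0,"az":0,"gripper":1},{"x":0,"y":-0.002,"z":0.1018,"ax":0,"ay":0,"az":0,"gripper":1},{"x":0,"y":-0.002,"z":0.1018,"ax":0,"ay":0,"az":0,"gripper":1}]' 30; python3 go.py '[[0.485,0.1695,0.085,-0.7],[0.445,-0.2063,0.085,-3],[0.445,-0.2063,0.0095,-3]]'
```

```text
clock: 7.52
ee_pos: [0.4851, 0.17, 0.0085]
orientation: [3.141, -0.0, -0.012]
ft_force: [-0.3, -2.2, 2.2]
grip_width: 0.0135
grip_force: 30.0
[0.4851 0.17   0.0085] [ 1.7999e+02 -1.0000e-02 -7.2000e-01] 0.0135
"x":-0.0001,"y":0.0006,"z":-0.1020,"az":-0.0001
"x":-0.0472,"y":0.5023,"z":-0.1019,"az":0.0127
"x":-0.0472,"y":0.5023,"z":-0.0013,"az":0.0127
```

```bash
python3 -m creep '[{"x":0,"y":0,"z":-0.05,"ax":0,"ay":0,"az":0,"gripper":1},{"x":0,"y":0,"z":-0.102,"ax":0,"ay":0,"az":0,"gripper":1},{"x":0,"y":0,"z":-0.102,"ax":0,"ay":0,"az":0,"gripper":1},{"x":-0.006,"y":0.06,"z":-0.102,"ax":0,"ay":0,"az":0.0127,"gripper":1},{"x":-0.012,"y":0.13,"z":-0.102,"ax":0,"ay":0,"az":0.0127,"gripper":1},{"x":-0.019,"y":0.2,"z":-0.102,"ax":0,"ay":0,"az":0.0127,"gripper":1},{"x":-0.026,"y":0.28,"z":-0.102,"ax":0,"ay":0,"az":0.0127,"gripper":1},{"x":-0.034,"y":0.36,"z":-0.102,"ax":0,"ay":0,"az":0.0127,"gripper":1},{"x":-0.042,"y":0.44,"z":-0.102,"ax":0,"ay":0,"az":0.0127,"gripper":1},{"x":-0.0472,"y":0.5023,"z":-0.102,"ax":0,"ay":0,"az":0.0127,"gripper":1},{"x":-0.0472,"y":0.5023,"z":-0.102,"ax":0,"ay":0,"az":0.0127,"gripper":1},{"x":-0.0472,"y":0.5023,"z":-0.102,"ax":0,"ay":0,"az":0.0127,"gripper":1},{"x":-0.0472,"y":0.5023,"z":-0.102,"ax":0,"ay":0,"az":0.0127,"gripper":1}]' 30;  python3 go.py '[[0.445,-0.2063,0.0095,-3]]'
```

```text
clock: 9.15
ee_pos: [0.4449, -0.205, 0.0846]
orientation: [-3.141, 0.001, -0.051]
ft_force: [0.7, 0.4, -0.3]
grip_width: 0.0134
grip_force: 30.0
[ 0.4449 -0.205   0.0846] [-1.7998e+02  4.0000e-02 -2.9200e+00] 0.0134
"x":0.0003,"y":0.0018,"z":0.1001,"az":0.0005
```

```bash
python3 -m creep '[{"x":0.0003,"y":0.001,"z":0.04,"ax":0,"ay":0,"az":0,"gripper":1},{"x":0.0003,"y":0.001,"z":0.08,"ax":0,"ay":0,"az":0,"gripper":1},{"x":0.0003,"y":0.001,"z":0.1,"ax":0,"ay":0,"az":0,"gripper":1},{"x":0.0003,"y":0.001,"z":0.1,"ax":0,"ay":0,"az":0,"gripper":1},{"x":0.0003,"y":0.001,"z":0.1,"ax":0,"ay":0,"az":0,"gripper":0.5},{"x":0.0003,"y":0.001,"z":0.1,"ax":0,"ay":0,"az":0,"gripper":0.5},{"x":0.0003,"y":0.001,"z":0.05,"ax":0,"ay":0,"az":0,"gripper":0.5},{"x":0.0003,"y":0.001,"z":0,"ax":0,"ay":0,"az":0,"gripper":0.5},{"x":0.0003,"y":0.001,"z":0,"ax":0,"ay":0,"az":0,"gripper":0.15},{"x":0.0003,"y":0.001,"z":0,"ax":0,"ay":0,"az":0,"gripper":0.15},{"x":0.0003,"y":0.001,"z":0,"ax":0,"ay":0,"az":0,"gripper":0.15}]' 30; python3 go.py '[[0.474,0.0407,0.085,-5.3]]'
```

```text
clock: 10.52
ee_pos: [0.4448, -0.2067, 0.084]
orientation: [-3.141, 0.001, -0.052]
ft_force: [-0.3, -0.3, -0.2]
grip_width: 0.0399
grip_force: 0.0
[ 0.4448 -0.2067  0.084 ] [-1.7996e+02  8.0000e-02 -3.0000e+00] 0.0399
"x":0.0217,"y":-0.3315,"z":-0.0011,"az":0.0128
```

```bash
python3 -m creep '[{"x":0.005,"y":-0.07,"z":0,"ax":0,"ay":0,"az":0.0128,"gripper":0.15},{"x":0.01,"y":-0.15,"z":0,"ax":0,"ay":0,"az":0.0128,"gripper":0.15},{"x":0.016,"y":-0.23,"z":0,"ax":0,"ay":0,"az":0.0128,"gripper":0.15},{"x":0.0217,"y":-0.332,"z":0,"ax":0,"ay":0,"az":0.0128,"gripper":0.15},{"x":0.0217,"y":-0.332,"z":0,"ax":0,"ay":0,"az":0.0128,"gripper":0.15},{"x":0.0217,"y":-0.332,"z":0,"ax":0,"ay":0,"az":0.0128,"gripper":0.15},{"x":0.0217,"y":-0.332,"z":0,"ax":0,"ay":0,"az":0.0128,"gripper":0.15}]' 30
python3 go.py '[[0.474,0.0411,0.008,-5.3]]'
python3 - <<'E'
from h import *; from station import manip
c=manip.capture("top"); cv2.imwrite("pics/t3.png",cv2.resize(c["img"][210:380,160:480],None,fx=2,fy=2))
E
```

```text
clock: 11.4
ee_pos: [0.4743, 0.0397, 0.0845]
orientation: [3.141, 0.001, -0.094]
ft_force: [0.3, 0.5, 1.1]
grip_width: 0.0404
grip_force: 0.0
[0.4743 0.0397 0.0845] [ 1.7999e+02  4.0000e-02 -5.3800e+00] 0.0404
"x":-0.0006,"y":-0.0018,"z":0.1020,"az":-0.0004
```

View pics/t3.png

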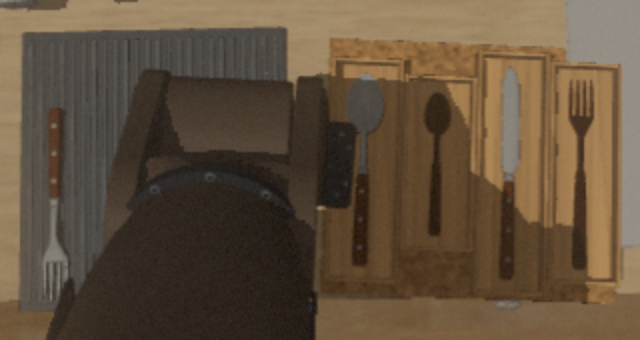

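The knife lies on its outline too (crop pixels 510,75 to 507,275). Next is the teaspoon.

```bash
python3 -m creep '[{"x":-0.0006,"y":-0.0012,"z":0.06,"ax":0,"ay":0,"az":0,"gripper":0.15},{"x":-0.0006,"y":-0.0012,"z":0.102,"ax":0,"ay":0,"az":0,"gripper":0.15},{"x":-0.0006,"y":-0.0012,"z":0.102,"ax":0,"ay":0,"az":0,"gripper":0.15},{"x":-0.0006,"y":-0.0012,"z":0.102,"ax":0,"ay":0,"az":0,"gripper":1},{"x":-0.0006,"y":-0.0012,"z":0.102,"ax":0,"ay":0,"az":0,"gripper":1},{"x":-0.0006,"y":-0.0012,"z":0.102,"ax":0,"ay":0,"az":0,"gripper":1},{"x":-0.0006,"y":-0.0012,"z":0.102,"ax":0,"ay":0,"az":0,"gripper":1}]' 30; python3 go.py '[[0.474,0.0411,0.085,-5.3],[0.4558,-0.1352,0.085,87]]'
```

```text
clock: 12.32
ee_pos: [0.4742, 0.0417, 0.0085]
orientation: [3.141, -0.0, -0.093]
ft_force: [-1.1, -1.1, 1.9]
grip_width: 0.0116
grip_force: 30.0
[0.4742 0.0417 0.0085] [ 1.7999e+02 -2.0000e-02 -5.3100e+00] 0.0116
"x":-0.0001,"y":0.0008,"z":-0.1020,"az":-0.0001
"x":-0.0025,"y":0.2371,"z":-0.1019,"az":-0.5128
```

```bash
python3 -m creep '[{"x":0,"y":0,"z":-0.05,"ax":0,"ay":0,"az":0,"gripper":1},{"x":0,"y":0,"z":-0.102,"ax":0,"ay":0,"az":0,"gripper":1},{"x":0,"y":0,"z":-0.102,"ax":0,"ay":0,"az":0,"gripper":1},{"x":0,"y":0.03,"z":-0.102,"ax":0,"ay":0,"az":-0.05,"gripper":1},{"x":0,"y":0.06,"z":-0.102,"ax":0,"ay":0,"az":-0.1,"gripper":1},{"x":0,"y":0.09,"z":-0.102,"ax":0,"ay":0,"az":-0.155,"gripper":1},{"x":0,"y":0.12,"z":-0.102,"ax":0,"ay":0,"az":-0.21,"gripper":1},{"x":0,"y":0.15,"z":-0.102,"ax":0,"ay":0,"az":-0.265,"gripper":1},{"x":0,"y":0.18,"z":-0.102,"ax":0,"ay":0,"az":-0.32,"gripper":1},{"x":0,"y":0.2,"z":-0.102,"ax":0,"ay":0,"az":-0.375,"gripper":1},{"x":0,"y":0.22,"z":-0.102,"ax":0,"ay":0,"az":-0.43,"gripper":1},{"x":-0.0025,"y":0.237,"z":-0.102,"ax":0,"ay":0,"az":-0.48,"gripper":1},{"x":-0.0025,"y":0.237,"z":-0.102,"ax":0,"ay":0,"az":-0.5128,"gripper":1},{"x":-0.0025,"y":0.237,"z":-0.102,"ax":0,"ay":0,"az":-0.5128,"gripper":1},{"x":-0.0025,"y":0.237,"z":-0.102,"ax":0,"ay":0,"az":-0.5128,"gripper":1}]' 30;  python3 go.py '[[0.4558,-0.1352,0.085,177]]'
```

```text
clock: 14.2
ee_pos: [0.4556, -0.1348, 0.0844]
orientation: [-3.141, -0.0, 1.516]
ft_force: [0.3, -0.6, -0.2]
grip_width: 0.0116
grip_force: 30.0
[ 0.4556 -0.1348  0.0844] [-1.7996e+02 -1.0000e-02  8.6880e+01] 0.0116
"x":-0.0005,"y":0.0003,"z":-0.0008,"az":-0.5007
```

```bash
python3 -m creep '[{"x":0,"y":0,"z":0,"ax":0,"ay":0,"az":-0.055,"gripper":1},{"x":0,"y":0,"z":0,"ax":0,"ay":0,"az":-0.11,"gripper":1},{"x":0,"y":0,"z":0,"ax":0,"ay":0,"az":-0.165,"gripper":1},{"x":0,"y":0,"z":0,"ax":0,"ay":0,"az":-0.22,"gripper":1},{"x":0,"y":0,"z":0,"ax":0,"ay":0,"az":-0.275,"gripper":1},{"x":0,"y":0,"z":0,"ax":0,"ay":0,"az":-0.33,"gripper":1},{"x":0,"y":0,"z":0,"ax":0,"ay":0,"az":-0.385,"gripper":1},{"x":0,"y":0,"z":0,"ax":0,"ay":0,"az":-0.44,"gripper":1},{"x":0,"y":0,"z":0,"ax":0,"ay":0,"az":-0.49,"gripper":1},{"x":0,"y":0,"z":0,"ax":0,"ay":0,"az":-0.5,"gripper":1},{"x":0,"y":0,"z":0,"ax":0,"ay":0,"az":-0.5,"gripper":1},{"x":0,"y":0,"z":0,"ax":0,"ay":0,"az":-0.5,"gripper":1}]' 30;  python3 go.py '[[0.4558,-0.1352,0.0095,177]]'
```

```text
clock: 15.7
ee_pos: [0.4558, -0.135, 0.0848]
orientation: [-3.142, -0.0, 3.087]
ft_force: [0.1, 0.4, 0.4]
grip_width: 0.0116
grip_force: 30.0
[ 0.4558 -0.135   0.0848] [-180.     -0.    176.87] 0.0116
"x":-0.0000,"y":-0.0003,"z":0.1004,"az":-0.0007
```

```bash
python3 -m creep '[{"x":0,"y":0,"z":0.04,"ax":0,"ay":0,"az":0,"gripper":1},{"x":0,"y":0,"z":0.08,"ax":0,"ay":0,"az":0,"gripper":1},{"x":0,"y":0,"z":0.1004,"ax":0,"ay":0,"az":0,"gripper":1},{"x":0,"y":0,"z":0.1004,"ax":0,"ay":0,"az":0,"gripper":1},{"x":0,"y":0,"z":0.1004,"ax":0,"ay":0,"az":0,"gripper":0.5},{"x":0,"y":0,"z":0.1004,"ax":0,"ay":0,"az":0,"gripper":0.5},{"x":0,"y":0,"z":0.05,"ax":0,"ay":0,"az":0,"gripper":0.5},{"x":0,"y":0,"z":0,"ax":0,"ay":0,"az":0,"gripper":0.5},{"x":0,"y":0,"z":0,"ax":0,"ay":0,"az":0,"gripper":0.15},{"x":0,"y":0,"z":0,"ax":0,"ay":0,"az":0,"gripper":0.15},{"x":0,"y":0,"z":0,"ax":0,"ay":0,"az":0,"gripper":0.15}]' 30; python3 go.py '[[0.4655,0.233,0.085,181]]'
```

```text
clock: 17.08
ee_pos: [0.4554, -0.1348, 0.084]
orientation: [3.141, -0.001, 3.089]
ft_force: [0.3, 0.4, 0.6]
grip_width: 0.0397
grip_force: 0.0
[ 0.4554 -0.1348  0.084 ] [ 1.7997e+02 -8.0000e-02  1.7699e+02] 0.0397
"x":0.0123,"y":0.4905,"z":-0.0011,"az":-0.0223
```

```bash
python3 -m creep '[{"x":0,"y":0.07,"z":0,"ax":0,"ay":0,"az":-0.0223,"gripper":0.15},{"x":0.003,"y":0.15,"z":0,"ax":0,"ay":0,"az":-0.0223,"gripper":0.15},{"x":0.005,"y":0.23,"z":0,"ax":0,"ay":0,"az":-0.0223,"gripper":0.15},{"x":0.008,"y":0.31,"z":0,"ax":0,"ay":0,"az":-0.0223,"gripper":0.15},{"x":0.01,"y":0.39,"z":0,"ax":0,"ay":0,"az":-0.0223,"gripper":0.15},{"x":0.0123,"y":0.46,"z":0,"ax":0,"ay":0,"az":-0.0223,"gripper":0.15},{"x":0.0123,"y":0.4905,"z":0,"ax":0,"ay":0,"az":-0.0223,"gripper":0.15},{"x":0.0123,"y":0.4905,"z":0,"ax":0,"ay":0,"az":-0.0223,"gripper":0.15},{"x":0.0123,"y":0.4905,"z":0,"ax":0,"ay":0,"az":-0.0223,"gripper":0.15}]' 30
python3 go.py '[[0.4655,0.2335,0.008,181]]'
python3 - <<'E'
from h import *; from station import manip
c=manip.capture("top"); cv2.imwrite("pics/t4.png",cv2.resize(c["img"][210:380,160:480],None,fx=2,fy=2))
E
```

```text
clock: 18.2
ee_pos: [0.4655, 0.2321, 0.0842]
orientation: [-3.141, -0.001, -3.124]
ft_force: [-0.5, -0.4, 0.4]
grip_width: 0.04
grip_force: 0.0
[0.4655 0.2321 0.0842] [-1.7996e+02 -8.0000e-02 -1.7900e+02] 0.04
"x":-0.0002,"y":0.0019,"z":0.1016,"az":0.0000
```

View pics/t4.png

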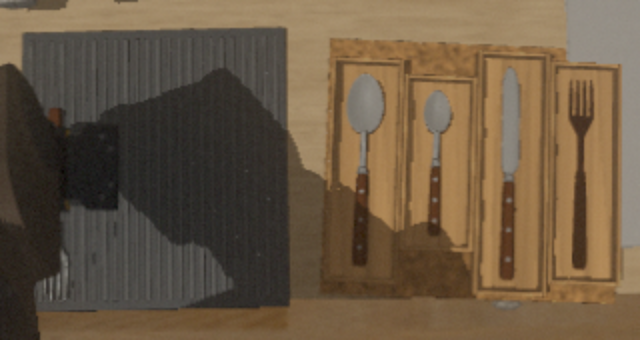

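The teaspoon is on its outline (crop pixels 437,100 to 433,235). The fork is last.

```bash
python3 -m creep '[{"x":0,"y":0.0015,"z":0.06,"ax":0,"ay":0,"az":0,"gripper":0.15},{"x":0,"y":0.0015,"z":0.1016,"ax":0,"ay":0,"az":0,"gripper":0.15},{"x":0,"y":0.0015,"z":0.1016,"ax":0,"ay":0,"az":0,"gripper":0.15},{"x":0,"y":0.0015,"z":0.1016,"ax":0,"ay":0,"az":0,"gripper":1},{"x":0,"y":0.0015,"z":0.1016,"ax":0,"ay":0,"az":0,"gripper":1},{"x":0,"y":0.0015,"z":0.1016,"ax":0,"ay":0,"az":0,"gripper":1},{"x":0,"y":0.0015,"z":0.1016,"ax":0,"ay":0,"az":0,"gripper":1}]' 30; python3 go.py '[[0.4437,-0.2768,0.085,87]]'
```

```text
clock: 19.12
ee_pos: [0.4659, 0.2339, 0.0088]
orientation: [-3.142, 0.0, -3.124]
ft_force: [0.2, -1.8, 1.9]
grip_width: 0.0136
grip_force: 30.0
[0.4659 0.2339 0.0088] [-1.8000e+02  2.0000e-02 -1.7899e+02] 0.0136
"x":0.0416,"y":-0.6803,"z":-0.1015,"az":0.5223
```

```bash
python3 -m creep '[{"x":0,"y":0,"z":-0.05,"ax":0,"ay":0,"az":0,"gripper":1},{"x":0,"y":0,"z":-0.1015,"ax":0,"ay":0,"az":0,"gripper":1},{"x":0,"y":0,"z":-0.1015,"ax":0,"ay":0,"az":0,"gripper":1},{"x":0.003,"y":-0.06,"z":-0.1015,"ax":0,"ay":0,"az":0,"gripper":1},{"x":0.008,"y":-0.13,"z":-0.1015,"ax":0,"ay":0,"az":0,"gripper":1},{"x":0.012,"y":-0.2,"z":-0.1015,"ax":0,"ay":0,"az":0,"gripper":1},{"x":0.016,"y":-0.26,"z":-0.1015,"ax":0,"ay":0,"az":0.05,"gripper":1},{"x":0.02,"y":-0.32,"z":-0.1015,"ax":0,"ay":0,"az":0.1,"gripper":1},{"x":0.024,"y":-0.38,"z":-0.1015,"ax":0,"ay":0,"az":0.15,"gripper":1},{"x":0.027,"y":-0.44,"z":-0.1015,"ax":0,"ay":0,"az":0.2,"gripper":1},{"x":0.03,"y":-0.5,"z":-0.1015,"ax":0,"ay":0,"az":0.25,"gripper":1},{"x":0.034,"y":-0.56,"z":-0.1015,"ax":0,"ay":0,"az":0.3,"gripper":1},{"x":0.038,"y":-0.62,"z":-0.1015,"ax":0,"ay":0,"az":0.355,"gripper":1},{"x":0.04,"y":-0.66,"z":-0.1015,"ax":0,"ay":0,"az":0.41,"gripper":1},{"x":0.0416,"y":-0.68,"z":-0.1015,"ax":0,"ay":0,"az":0.465,"gripper":1},{"x":0.0416,"y":-0.6803,"z":-0.1015,"ax":0,"ay":0,"az":0.5223,"gripper":1},{"x":0.0416,"y":-0.6803,"z":-0.1015,"ax":0,"ay":0,"az":0.5223,"gripper":1},{"x":0.0416,"y":-0.6803,"z":-0.1015,"ax":0,"ay":0,"az":0.5223,"gripper":1}]' 30;  python3 go.py '[[0.4437,-0.2768,0.085,-3]]'
```

```text
clock: 21.38
ee_pos: [0.4435, -0.2764, 0.0843]
orientation: [-3.141, -0.0, 1.523]
ft_force: [-0.2, 0.5, -0.5]
grip_width: 0.0138
grip_force: 30.0
[ 0.4435 -0.2764  0.0843] [-1.7996e+02 -2.0000e-02  8.7250e+01] 0.0138
"x":-0.0006,"y":0.0003,"z":-0.0009,"az":0.5014
```

```bash
python3 -m creep '[{"x":0,"y":0,"z":0,"ax":0,"ay":0,"az":0.055,"gripper":1},{"x":0,"y":0,"z":0,"ax":0,"ay":0,"az":0.11,"gripper":1},{"x":0,"y":0,"z":0,"ax":0,"ay":0,"az":0.165,"gripper":1},{"x":0,"y":0,"z":0,"ax":0,"ay":0,"az":0.22,"gripper":1},{"x":0,"y":0,"z":0,"ax":0,"ay":0,"az":0.275,"gripper":1},{"x":0,"y":0,"z":0,"ax":0,"ay":0,"az":0.33,"gripper":1},{"x":0,"y":0,"z":0,"ax":0,"ay":0,"az":0.385,"gripper":1},{"x":0,"y":0,"z":0,"ax":0,"ay":0,"az":0.44,"gripper":1},{"x":0,"y":0,"z":0,"ax":0,"ay":0,"az":0.49,"gripper":1},{"x":0,"y":0,"z":0,"ax":0,"ay":0,"az":0.5014,"gripper":1},{"x":0,"y":0,"z":0,"ax":0,"ay":0,"az":0.5014,"gripper":1},{"x":0,"y":0,"z":0,"ax":0,"ay":0,"az":0.5014,"gripper":1}]' 30;  python3 go.py '[[0.4437,-0.2768,0.0095,-3]]'
```

```text
clock: 22.88
ee_pos: [0.4437, -0.2767, 0.0848]
orientation: [3.142, -0.0, -0.054]
ft_force: [-0.6, -0.3, -0.8]
grip_width: 0.0136
grip_force: 30.0
[ 0.4437 -0.2767  0.0848] [179.99  -0.    -3.09] 0.0136
"x":0.0000,"y":0.0002,"z":0.1004,"az":-0.0005
```

```bash
python3 -m creep '[{"x":0,"y":0,"z":0.04,"ax":0,"ay":0,"az":0,"gripper":1},{"x":0,"y":0,"z":0.08,"ax":0,"ay":0,"az":0,"gripper":1},{"x":0,"y":0,"z":0.1004,"ax":0,"ay":0,"az":0,"gripper":1},{"x":0,"y":0,"z":0.1004,"ax":0,"ay":0,"az":0,"gripper":1},{"x":0,"y":0,"z":0.1004,"ax":0,"ay":0,"az":0,"gripper":0.5},{"x":0,"y":0,"z":0.1004,"ax":0,"ay":0,"az":0,"gripper":0.5},{"x":0,"y":0,"z":0.05,"ax":0,"ay":0,"az":0,"gripper":0.5},{"x":0,"y":0,"z":0,"ax":0,"ay":0,"az":0,"gripper":0.5},{"x":0,"y":0,"z":-0.08,"ax":0,"ay":0,"az":0,"gripper":0.5},{"x":0,"y":0,"z":-0.15,"ax":0,"ay":0,"az":0,"gripper":0.5},{"x":0,"y":0.07,"z":-0.15,"ax":0,"ay":0,"az":0,"gripper":0.5},{"x":0,"y":0.14,"z":-0.15,"ax":0,"ay":0,"az":0,"gripper":0.5},{"x":0,"y":0.2,"z":-0.15,"ax":0,"ay":0,"az":0,"gripper":0.5},{"x":0,"y":0.25,"z":-0.15,"ax":0,"ay":0,"az":0,"gripper":0.5},{"x":0,"y":0.25,"z":-0.15,"ax":0,"ay":0,"az":0,"gripper":0.5},{"x":0,"y":0.25,"z":-0.15,"ax":0,"ay":0,"az":0,"gripper":0.5}]' 30
python3 - <<'E'
from h import *; from station import manip
c=manip.capture("top"); cv2.imwrite("pics/t5.png",cv2.resize(c["img"][140:380,220:540],None,fx=2,fy=2))
c=manip.capture("scene"); cv2.imwrite("pics/s5.png",cv2.resize(c["img"][130:310,260:500],None,fx=3,fy=3))
E
```

```text
clock: 24.88
ee_pos: [0.4329, -0.4632, 0.1974]
orientation: [-3.141, 0.0, -0.057]
ft_force: [-0.6, 0.6, -0.1]
grip_width: 0.0236
grip_force: 0.0
```

View pics/t5.png

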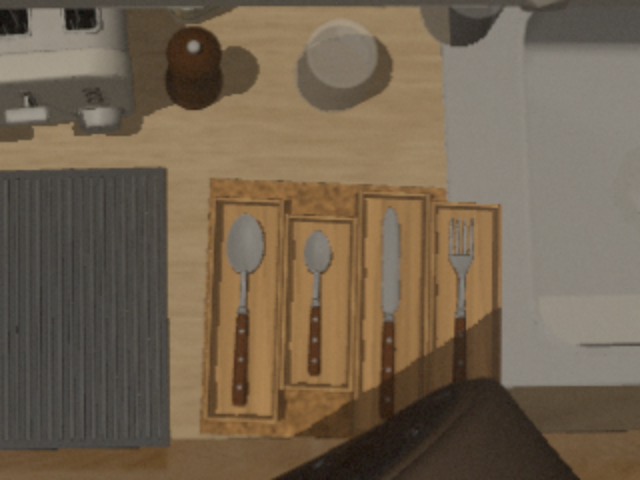

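View pics/s5.png

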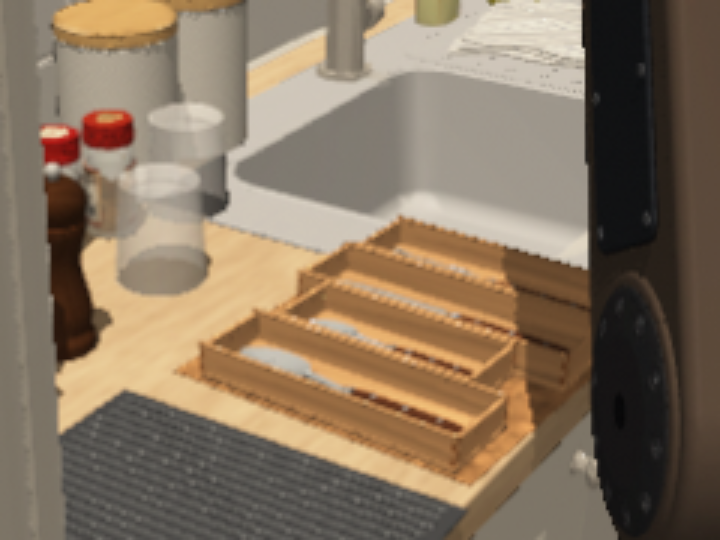

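All four pieces lie flat in their own boxes, heads up as in the outlines: spoon (245,300), teaspoon (317,300), knife (390,310) and fork (460,300). The mill and the tumbler have not moved, and the arm is clear of everything.

```bash
python3 -c "
from station import manip
print(manip.close_job())"
```

```text
the job is handed in; nothing more can be done
None
```

The knife, fork, spoon and teaspoon each lie flat on their own outline, heads at the right end; the mill and tumbler were not moved, and the job was handed in at about 25 s (no verdict was shown).

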